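# Pick the matching gear and roll it against the master

## Robot

A 6-joint arm with a two-finger parallel gripper is mounted at the origin on the work surface. World frame = base frame: x ahead of the robot, y to its left, z up, the work surface at z = 0. Lengths are in m, angles in degrees, forces in N, time in s.
With the tool pointing down it reaches from about 0.275 to 0.775 m from the base axis. Payload 14.6 kg.
Tool frame: the origin (TCP) lies on the centre line of the jaws, within the pads' length; the fingertips stand 19 mm ahead of it and the grasp point (between the pads) is the TCP (tcp_to_tips is the z of the fingertips in the tool frame, in m); z points along the fingers, y is the line along which they close (so a half turn about z gives the same grasp; the last joint's range is limited). The gripper opens to 85 mm and grips with 20 to 120 N. Pads are 22 mm wide; open, the fingers measure 114 mm over their backs; the gripper's body (76 mm by 85 mm) begins 54 mm behind the grasp point. The pads swing forward as they close: fully open they stand 13 mm farther back than shut.
Start: joints at [62.263, 15.075, -2.767, 72.158, 0, 81.102], TCP at [0.17, 0.497, 0.25] pointing down, gripper open.
Joint ranges: [-151.79, 151.79], [-50.71, 97.33], [-67.44, 78.34], [-121.81, 120.89], [-77.56, 73.72], [-180, 180]. Speed limits (degrees/s): [108.29, 108.29, 147.25, 159.86, 180, 180].

## Interface

Orientations are given as a 3x3 rotation matrix whose columns are the frame's x, y, z axes.
In Python, from bench import * gives the robot as it stands.
- The arm moves only by the tool play_rows, never from a script. Its argument "moves" is a list that holds one entry, the list of rows, each a list of 6 numbers: the shift along the tool's x, y, z as a fraction of full scale, then the turn, a rotation vector about the tool's x, y, z as a fraction of full scale. In form: [[[x, y, z, rx, ry, rz], ...]]. A call has exactly 5 rows; each row shifts and turns the commanded pose from where the row before left it, along the tool's axes as they then stand; what a row does not reach is not made up. Full scale, the value 1, is 20 mm for a shift and 0.08 rad for a turn. A row lasts 1/10 s, in which the tool goes at most 50 mm and 8.59 degrees, less where a joint would pass 70% of its speed; a pose out of reach is approached as far as the arm can. A call with a number of a shift or a turn outside -1 to 1 is refused whole. A call with a gripper value outside its range is refused whole. "claw" is the closure, from 0 (fully open) to 1 (shut), set as the call begins (left out, the last holds). The fingers move at their own pace and stop on an object; "newtons" is the grip in N (left out, the last holds). Time passes only in rows, so rows that do not move let the fingers close, or fill a call up. It gives the time, the measured TCP pose, the force, the opening and the grip force at its end, in the units of the state.
- get_state(): the state, without advancing time (a new reading comes with each control period).
- camera(name): name is "side" or "top"; returns a dict with "image" (384x512x3 uint8, red, green, blue), "range_z" (384x512 float32, m along the optical axis (not along the pixel's ray), 0 where there is no reading), "intrinsics" (3x3 intrinsics, pixels), "k1" (the pictures are not rectified: a ray, as slopes to the right and down, at radius r is drawn at 1 + k1 r^2 times it, then the intrinsics apply), "camera_from_world" (4x4, takes a point from world to camera coordinates). Camera axes: x right, y down, z forward; pixel columns grow to the right and rows downward; lengths in m; the calibration is good to about 2 mm. A picture is of the moment at which its call begins.
- hand_in(): hands the job in; it is judged then, once.
Trained networks look in a picture, given as the dict that the camera call returned (one of the last four; its "shot" number tells which), for a name from the list of things; names that differ only in an ending like _2 or _b are one class to them, and where a whole thing is asked for, a point or a joint stands for the part that bears it (a point fixed in the world has none). Each returns a list of dicts, best first, with "score" (0 to 1); they miss things now and then, are a little off and sometimes report something else, mostly with a low value. They report only what shows in the picture. A call takes as long as a camera call.
- outline_of(picture, label): "pixels" (384x512 bool, what is visible of it) and "bbox" ([centre column, centre row, width, height] in pixels, round what is visible of it).
The state is a dict: "t": time; "joint_pos": joint angles; "joint_vel": joint speeds; "effort": joint torques, N m; "tool_pos": TCP position; "orientation": TCP orientation; "force": force on the tool from outside, world axes, zero at the start; "torque": the same for the moment, N m; "width": finger opening in m; "grip_force": force on a finger pad.
Only numpy, scipy, OpenCV 4.12 (cv2) and the standard library are available. Lean on these libraries where they do the work, as an engineer would, in place of code of your own. Each camera call takes 0.05 s, during which the arm holds its last target. There are 200 camera calls.

## Task

Three look-alike gears lean in the rack; pick the one with fourteen teeth, the only one whose teeth match the master gear on the roll tester, put it level on the tester's free spindle, hub up and fully down on its seat, and let go. With the carriage brought fully home against its stop so that the teeth mesh, take the gear by the hub again, this time so that you can turn it, and roll it at least three teeth past the master. Let go and leave it meshed on the tester, with the other two gears undisturbed in the rack and the things lying about left where they are.

Things in the scene. Friction and masses are not known exactly. Their poses are not given: they have to be found in the camera images.
- gear_10: Aluminium spur gear, 10 coarse teeth (module 8), 96 mm outside diameter, 18 mm thick, bore 25 mm; hub on one face: 36 mm diameter, standing 52 mm above that face, so 70 mm long over all. 0.3 to 0.55 kg, centre of mass 18 mm above the origin. Origin: centre of the plain face opposite the hub; z runs along the bore towards the hub end. Does not fit the master.
- gear_14: Aluminium spur gear, 14 medium teeth (module 6), 96 mm outside diameter, 18 mm thick, bore 25 mm; hub on one face: 36 mm diameter, standing 52 mm above that face, so 70 mm long over all. 0.3 to 0.55 kg, centre of mass 18 mm above the origin. Origin: centre of the plain face opposite the hub; z runs along the bore towards the hub end. This one fits the master.
- gear_22: Aluminium spur gear, 22 fine teeth (module 4), 96 mm outside diameter, 18 mm thick, bore 25 mm; hub on one face: 36 mm diameter, standing 52 mm above that face, so 70 mm long over all. 0.3 to 0.55 kg, centre of mass 18 mm above the origin. Origin: centre of the plain face opposite the hub; z runs along the bore towards the hub end. Does not fit the master.
- rack: Fixed rack, 340 mm wide (y), 95 mm high: plywood board at 45 degrees, upper edge nearest the robot, ledge at its foot, 16 mm strips between three bays 110 mm apart. Origin under its centre; x: the way its open side faces, level. Gears lean in any order, plain face on the board, two teeth on the 12 mm ledge, so each gear's z axis points along the rack's +x and up equally.
- spindle (a point): Centre of the round seat (60 mm wide, 50 mm above the table) on the tester's carriage. The upright spindle here is 22 mm thick, 52 mm tall, its last 12 mm a cone to 9 mm. A seated gear's origin lies here. z up, x along the slide to the master. Carriage block 96 x 94 mm, a 22 mm knob on its -y side. Dial gauge, top 53 mm above the table, 75 to 142 mm off on the -x side.
- master_axis (a point): Axis of the steel master gear on its post, level with its top face 68 mm above the table; fixed. Master: 18 teeth of module 6, outside diameter 120 mm, 18 mm thick, level with a seated gear; washer and nut stand 14 mm above it. It turns freely (0.02 N m). x as the spindle's: pointing away from the carriage, along the slide.
- master_mark (a point): Small dark dot on the master's top face, 54 mm from its axis, on a tooth's centre line: shows how far the master has turned. Three teeth of roll turn it 60 degrees.
- master (a joint): Angle of the master, rad, counter-clockwise seen from above, no stops; at 0 its dot lies on the +x side of its axis. One tooth is 0.349 rad.
- carriage (a joint): Travel of the carriage to the master, m: 0 drawn back (axes 126.5 mm apart, teeth 18 mm clear), 0.030 home on its stop (axes 96.5 mm apart, right gear in mesh with a little play). Starts at 0 to 0.009, slides with about 2.5 N, stays where left; moved by the gear on its spindle or by the block. If teeth meet tip to tip, turning the gear a few degrees lets them drop in.
- wrench: Bystander: steel open-ended spanner, 190 mm, lying flat on the table. Origin under its middle.
- caliper: Bystander: steel caliper, 165 mm, 9 mm high, lying flat on the table. Origin near its middle.
- oil: Bystander: amber oil bottle, 48 mm diameter, 115 mm tall, standing. Origin at the centre of its foot.

How it is judged:
By the outcome, as a careful person would: the job done as asked, in the order asked, and still so for the second after the job is handed in, with the robot touching nothing.
It also fails if it takes over 53 s, if anything falls off the work surface, if the arm or the gripper's body presses on something with over 40 N, if the wrist force passes 120 N, or if a joint passes its speed limit or range.

## Working session

There is one attempt and no reset: what is moved stays moved. The work goes in short steps, Python scripts to look and compute and a tool call to move; the robot and the scene stay as the last step left them, time stands still between calls to the robot, and variables do not carry over. Pictures are saved under pics/ and viewed, at most 10 in all, crops included, and the job is handed in when it is done.

Besides the shell and the picture viewer there is one more tool, called after "Request:" by a JSON object that holds its "method" and its "body", one argument or row to a line. play_rows: Moves the arm, as the interface text tells. Shift numbers are shares of 20 mm and turn numbers shares of 0.08 rad, none past 1 either way. Its arguments: {"type":"object","properties":{"moves":{"type":"array"},"claw":{"type":"number"},"newtons":{"type":"number"}},"required":["moves"]}

```bash
ls; mkdir -p pics
cat > h.py <<'E'
from bench import *
import numpy as np, cv2
def grab(n):
    return camera(n)
def cloud(p):
    K=p["intrinsics"];k1=p["k1"];d=p["range_z"]
    h,w=d.shape
    v,u=np.mgrid[0:h,0:w].astype(float)
    pts=np.stack([u.ravel(),v.ravel()],1)[:,None]
    un=cv2.undistortPoints(pts,np.array(K,float),np.array([k1,0,0,0.]))[:,0]
    # model: drawn = (1+k1 r^2)*ray
    z=d.ravel()
    c=np.stack([un[:,0]*z,un[:,1]*z,z],1)
    T=np.linalg.inv(p["camera_from_world"])
    W=c@T[:3,:3].T+T[:3,3]
    W[z<=0]=np.nan
    return W.reshape(h,w,3)
def proj(p,X):
    T=np.array(p["camera_from_world"])
    X=np.atleast_2d(np.array(X,float))
    r=cv2.Rodrigues(T[:3,:3])[0]
    return cv2.projectPoints(X,r,T[:3,3],np.array(p["intrinsics"],float),np.array([p["k1"],0,0,0.]))[0][:,0]
E
python3 - <<'E'
from h import *
t=camera("top");s=camera("side")
for n,p in(("top",t),("side",s)):
    cv2.imwrite(f"pics/{n}0.png",cv2.cvtColor(p["image"],cv2.COLOR_RGB2BGR))
    W=cloud(p)
    print(n,np.linalg.inv(p["camera_from_world"])[:3,3].round(3))
    for l in ["gear_10","gear_14","gear_22","rack","spindle","master_axis","master_mark","wrench","caliper","oil","master","carriage"]:
        try: o=outline_of(p,l)
        except Exception as e: print(l,e);continue
        for q in o[:2]:
            m=q["pixels"]
            print(l,round(q["score"],2),np.round(q["bbox"]),m.sum(),np.nanmedian(W[m],0).round(3),np.nanmin(W[m],0).round(3),np.nanmax(W[m],0).round(3))
print(get_state())
E
```

```text
pics
top [0.346 0.005 1.552]
gear_10 0.82 [324. 213.  32.  32.] 632 [ 0.513 -0.216  0.077] [ 0.473 -0.271 -0.008] [ 0.58  -0.173  0.113]
gear_10 0.81 [288. 216.  32.  28.] 540 [ 0.504 -0.105  0.078] [ 0.466 -0.155 -0.001] [ 0.554 -0.064  0.112]
gear_14 0.82 [324. 213.  32.  32.] 632 [ 0.513 -0.216  0.077] [ 0.473 -0.271 -0.008] [ 0.58  -0.173  0.113]
gear_14 0.81 [288. 216.  32.  28.] 540 [ 0.504 -0.105  0.078] [ 0.466 -0.155 -0.001] [ 0.554 -0.064  0.112]
gear_22 0.82 [324. 213.  32.  32.] 632 [ 0.513 -0.216  0.077] [ 0.473 -0.271 -0.008] [ 0.58  -0.173  0.113]
gear_22 0.81 [288. 216.  32.  28.] 540 [ 0.504 -0.105  0.078] [ 0.466 -0.155 -0.001] [ 0.554 -0.064  0.112]
spindle 0.98 [191. 205.  37.  32.] 962 [0.542 0.199 0.045] [0.496 0.136 0.013] [0.599 0.257 0.106]
master_axis 0.85 [191. 200.  58. 101.] 3616 [0.558 0.196 0.044] [ 0.404  0.117 -0.008] [0.735 0.286 0.106]
master_mark 0.72 [195. 167.  35.  34.] 938 [0.662 0.186 0.068] [ 0.609  0.132 -0.003] [0.734 0.249 0.09 ]
wrench 0.87 [271. 163.  34.  47.] 347 [ 0.691 -0.053  0.007] [ 0.615 -0.104 -0.006] [0.778 0.002 0.017]
wrench 
[... 2610 characters left out ...]
80e+01,
        7.80499138e-04,  8.11007223e+01]), 'joint_vel': array([ 0.00332524, -0.0142273 , -0.04038406, -0.01988963, -0.00870085,
        0.00093901]), 'effort': array([-3.67859247e-03, -6.37435198e+01,  3.84781337e+01,  1.01580241e-03,
       -4.25978851e-04,  4.07424170e-05]), 'tool_pos': array([0.16952949, 0.49686559, 0.25029008]), 'orientation': array([[-9.46433778e-01,  3.22897977e-01, -6.10683513e-06],
       [ 3.22897977e-01,  9.46433778e-01,  1.76553420e-05],
       [ 1.14805893e-05,  1.47377274e-05, -1.00000000e+00]]), 'force': array([ 0.30634577, -0.06780579,  0.24565994]), 'torque': array([0.05519275, 0.02031264, 0.01634218]), 'grip_force': 0.0, 'width': 0.08539645730998653}
```

Run:
```python
import cv2,numpy as np
t=cv2.imread("pics/top0.png");s=cv2.imread("pics/side0.png")
r=lambda im,x0,y0,x1,y1,w,h:cv2.resize(im[y0:y1,x0:x1],(w,h),interpolation=cv2.INTER_CUBIC)
a=r(t,265,185,385,245,400,200);b=r(s,240,215,360,305,400,300)
c=r(t,150,140,240,260,400,300);d=r(s,160,130,280,220,400,300)
L=np.vstack([a,b,np.zeros((100,400,3),np.uint8)]);R=np.vstack([c,d])
cv2.imwrite("pics/mix.png",np.hstack([L,R]))
```

```text
(no output)
```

View pics/mix.png

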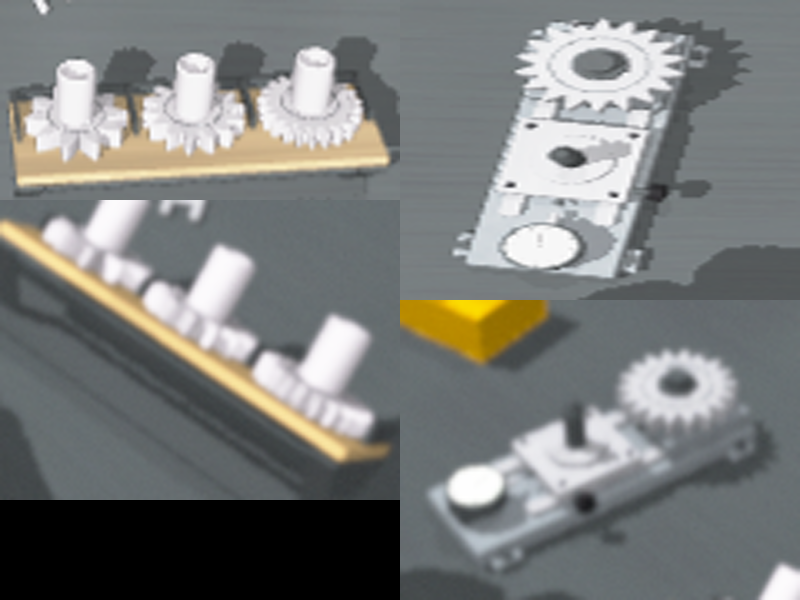

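View pics/side0.png

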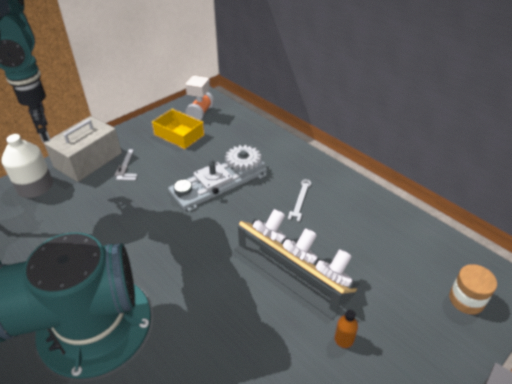

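```bash
cat > fit.py <<'E'
from h import *
from scipy.optimize import least_squares
def data():
    return {n:cloud(camera(n)).reshape(-1,3) for n in("top","side")}
def hub(P,psi,o,tilt=45):
    c,s=np.cos(np.radians(tilt)),np.sin(np.radians(tilt))
    a=np.array([np.cos(psi)*c,np.sin(psi)*c,s])
    d=P-o;ax=d@a;r=np.linalg.norm(d-ax[:,None]*a,axis=1)
    return ax,r
def circ(P,R,c0,gate):
    c=np.array(c0,float)
    for _ in range(8):
        d=np.linalg.norm(P[:,:2]-c,axis=1);Q=P[abs(d-R)<gate]
        c=least_squares(lambda c:np.linalg.norm(Q[:,:2]-c,axis=1)-R,c,loss="soft_l1",f_scale=.002).x
    return c,len(Q)
E
python3 - <<'E'
from fit import *
D=data();np.savez("d.npz",**D)
for n,P in D.items():
    P=P[~np.isnan(P).any(1)]
    print(n)
    psi=np.radians(4.7)
    for g in [(.504,-.105),(.513,-.216),(.522,-.322)]:
        # initial origin guess: median lies ~30mm along axis
        o=np.array([g[0]-.02,g[1],.055]);x=np.r_[psi,o]
        for k in range(10):
            ax,r=hub(P,x[0],x[1:]);gt=.02 if k<3 else .008
            side=P[(ax>.026)&(ax<.064)&(abs(r-.018)<gt)];end=P[(abs(ax-.07)<gt/1.5)&(r<.016)&(r>.0)]
            # board-side: tooth faces at ax 18mm
            face=P[(abs(ax-.018)<gt/1.5)&(r>.024)&(r<.036)]
            f=lambda x:np.r_[hub(side,x[0],x[1:])[1]-.018,hub(end,x[0],x[1:])[0]-.07,hub(face,x[0],x[1:])[0]-.018,(x[0]-psi)*.2]
            x=least_squares(f,x,loss="soft_l1",f_scale=.002).x
        print(g,np.degrees(x[0]).round(1),x[1:].round(4),len(side),len(end),len(face))
    S=P[(P[:,2]>.058)&(P[:,2]<.088)&(np.hypot(P[:,0]-.54,P[:,1]-.2)<.03)]
    print("spindle raw",S.mean(0).round(4),len(S),circ(S,.011,S[:,:2].mean(0),.008))
    M=P[(abs(P[:,2]-.068)<.006)&(np.hypot(P[:,0]-.665,P[:,1]-.188)<.075)]
    print("master face mean",M.mean(0).round(4),len(M),cv2.minEnclosingCircle(M[:,:2].astype(np.float32)))
    N=P[(P[:,2]>.076)&(P[:,2]<.1)&(np.hypot(P[:,0]-.665,P[:,1]-.188)<.04)]
    print("nut",N.mean(0).round(4),len(N))
    B=P[(abs(P[:,2]-.045)<.008)&(np.hypot(P[:,0]-.54,P[:,1]-.2)<.075)]
    print("block",cv2.minAreaRect(B[:,:2].astype(np.float32)*1000),B[:,2].mean())
E
```

```text
top
(0.504, -0.105) 4.9 [ 0.4941 -0.1095  0.0483] 138 29 114
(0.513, -0.216) 5.0 [ 0.5026 -0.2185  0.0487] 134 32 108
(0.522, -0.322) 4.8 [ 0.5118 -0.3286  0.0498] 139 28 120
spindle raw [0.5426 0.1992 0.0752] 17 (array([0.54854677, 0.20377606]), 17)
master face mean [0.6648 0.1865 0.0679] 771 ((0.6656267046928406, 0.1876070648431778), 0.06006569787859917)
nut [0.6651 0.1861 0.0815] 52
block ((529.7474365234375, 193.76466369628906), (118.31085968017578, 130.30340576171875), 82.76546478271484) 0.04495154280990431
side
(0.504, -0.105) 4.7 [ 0.4929 -0.1073  0.0497] 171 13 51
(0.513, -0.216) 4.7 [ 0.5021 -0.217   0.0503] 191 19 47
(0.522, -0.322) 4.7 [ 0.5118 -0.3273  0.0503] 215 18 49
spindle raw [0.5417 0.1989 0.0732] 48 (array([0.54724684, 0.20590764]), 48)
master face mean [0.6602 0.184  0.0693] 500 ((0.6624998450279236, 0.18797816336154938), 0.06115134805440903)
nut [0.6612 0.1858 0.0815] 50
block ((529.327392578125, 195.83944702148438), (123.49027252197266, 127.59178924560547), 82.6788101196289) 0.04601895883477053
```

```bash
cat > plan.py <<'E'
from h import *
from scipy.spatial.transform import Rotation as R, Slerp
def rows(p0,R0,p1,R1,n,dec=2):
    p0=np.array(p0,float);p1=np.array(p1,float);r0=R.from_matrix(R0);r1=R.from_matrix(R1)
    sl=Slerp([0,1],R.concatenate([r0,r1]));p=p0.copy();r=r0;out=[]
    for k in range(1,n+1):
        s=r.inv().apply(p0+(p1-p0)*k/n-p)/.02;w=(r.inv()*sl(k/n)).as_rotvec()/.08
        row=np.round(np.r_[s,w],dec)+0.;out.append(row.tolist())
        p=p+r.apply(row[:3]*.02);r=r*R.from_rotvec(row[3:]*.08)
    for i in range(0,n,5): print(str(out[i:i+5]).replace(" ","").replace(".0,",",").replace(".0]","]"))
    print("max",np.abs(out).max());return p,r.as_matrix()
def tool(z,y):
    z=np.array(z,float);z/=np.linalg.norm(z);y=np.array(y,float);y-=z*(y@z);y/=np.linalg.norm(y)
    return np.stack([np.cross(y,z),y,z],1)
def now():
    s=get_state();return s["tool_pos"],s["orientation"]
psi=np.radians(4.8);A=np.array([np.cos(psi)*.5**.5,np.sin(psi)*.5**.5,.5**.5]);RY=np.array([-np.sin(psi),np.cos(psi),0])
O=np.array([.5024,-.2178,.0495]);P=O+.048*A;RP=tool(-A,RY)
E
python3 - <<'E'
from plan import *
p,r=now();rows(p,r,[.60,-.21,.19],RP,45)
E
```

```text
[[-0.71,-0.59,0.07,0.04,0.21,-0.11],[-0.7,-0.59,0.05,0.05,0.22,-0.11],[-0.7,-0.6,0.05,0.04,0.22,-0.11],[-0.69,-0.61,0.04,0.05,0.21,-0.1],[-0.69,-0.61,0.03,0.04,0.22,-0.11]]
[[-0.68,-0.62,0.01,0.05,0.21,-0.11],[-0.68,-0.63,0.01,0.04,0.22,-0.11],[-0.67,-0.63,0,0.05,0.21,-0.11],[-0.67,-0.63,-0.01,0.04,0.22,-0.11],[-0.66,-0.64,-0.02,0.05,0.21,-0.11]]
[[-0.66,-0.65,-0.03,0.04,0.22,-0.1],[-0.65,-0.66,-0.04,0.05,0.21,-0.11],[-0.64,-0.65,-0.04,0.05,0.22,-0.11],[-0.64,-0.67,-0.06,0.04,0.21,-0.11],[-0.63,-0.67,-0.06,0.05,0.22,-0.11]]
[[-0.62,-0.68,-0.07,0.04,0.21,-0.11],[-0.62,-0.68,-0.08,0.05,0.22,-0.11],[-0.6,-0.69,-0.09,0.04,0.21,-0.1],[-0.6,-0.69,-0.09,0.05,0.21,-0.11],[-0.6,-0.7,-0.11,0.04,0.22,-0.11]]
[[-0.58,-0.7,-0.11,0.05,0.21,-0.11],[-0.58,-0.71,-0.11,0.04,0.22,-0.11],[-0.57,-0.72,-0.13,0.05,0.21,-0.11],[-0.56,-0.72,-0.13,0.04,0.22,-0.11],[-0.55,-0.72,-0.14,0.04,0.21,-0.11]]
[[-0.54,-0.73,-0.15,0.05,0.22,-0.1],[-0.53,-0.74,-0.15,0.04,0.21,-0.11],[-0.53,-0.74,-0.16,0.05,0.22,-0.11],[-0.51,-0.75,-0.17,0.04,0.21,-0.11],[-0.51,-0.75,-0.17,0.05,0.22,-0.11]]
[[-0.5,-0.76,-0.18,0.04,0.21,-0.11],[-0.48,-0.76,-0.18,0.05,0.22,-0.11],[-0.48,-0.76,-0.19,0.04,0.21,-0.1],[-0.47,-0.77,-0.19,0.05,0.22,-0.11],[-0.45,-0.78,-0.2,0.04,0.21,-0.11]]
[[-0.45,-0.78,-0.21,0.05,0.22,-0.11],[-0.44,-0.79,-0.21,0.04,0.21,-0.11],[-0.42,-0.78,-0.21,0.05,0.22,-0.11],[-0.42,-0.8,-0.22,0.04,0.22,-0.11],[-0.4,-0.8,-0.22,0.05,0.21,-0.1]]
[[-0.39,-0.8,-0.23,0.04,0.22,-0.11],[-0.39,-0.81,-0.23,0.05,0.21,-0.11],[-0.37,-0.81,-0.23,0.04,0.22,-0.11],[-0.36,-0.81,-0.24,0.05,0.21,-0.11],[-0.35,-0.82,-0.24,0.04,0.22,-0.11]]
max 0.82
```

Request:
{"method": "play_rows", "body": {
  "moves": [
    [[-0.7,-0.6,0.05,0.04,0.22,-0.11],[-0.7,-0.6,0.05,0.05,0.22,-0.11],[-0.7,-0.6,0.05,0.04,0.22,-0.11],[-0.7,-0.6,0.05,0.05,0.21,-0.11],[-0.7,-0.6,0.05,0.04,0.21,-0.11]]
  ],
  "claw": 0
}}

```text
t: 1.9
tool_pos: [0.2179, 0.4177, 0.2433]
orientation: [[-0.956, 0.28, -0.088], [0.28, 0.96, 0.01], [0.087, -0.015, -0.996]]
force: [-0.1, 0.3, 0.1]
width: 0.0853
grip_force: 0.0
```

Request:
{"method": "play_rows", "body": {
  "moves": [
    [[-0.67,-0.63,0,0.05,0.21,-0.11],[-0.67,-0.63,0,0.05,0.21,-0.11],[-0.67,-0.63,0,0.05,0.21,-0.11],[-0.67,-0.63,0,0.04,0.22,-0.11],[-0.67,-0.63,0,0.04,0.22,-0.11]]
  ]
}}

```text
t: 2.4
tool_pos: [0.2655, 0.3393, 0.2366]
orientation: [[-0.956, 0.235, -0.175], [0.237, 0.971, 0.014], [0.173, -0.028, -0.985]]
force: [0.4, 0.9, -0.1]
width: 0.0855
grip_force: 0.0
```

Request:
{"method": "play_rows", "body": {
  "moves": [
    [[-0.64,-0.66,-0.05,0.04,0.22,-0.1],[-0.64,-0.66,-0.05,0.05,0.22,-0.11],[-0.64,-0.66,-0.05,0.04,0.21,-0.11],[-0.64,-0.66,-0.05,0.05,0.21,-0.11],[-0.64,-0.66,-0.05,0.04,0.22,-0.11]]
  ]
}}

```text
t: 2.9
tool_pos: [0.3131, 0.2608, 0.2303]
orientation: [[-0.946, 0.19, -0.261], [0.193, 0.981, 0.015], [0.259, -0.036, -0.965]]
force: [-0.1, -0.3, 0.2]
width: 0.0855
grip_force: 0.0
```

Request:
{"method": "play_rows", "body": {
  "moves": [
    [[-0.61,-0.69,-0.09,0.04,0.22,-0.11],[-0.61,-0.69,-0.09,0.05,0.22,-0.11],[-0.61,-0.69,-0.09,0.04,0.21,-0.11],[-0.61,-0.69,-0.09,0.05,0.21,-0.11],[-0.61,-0.69,-0.09,0.04,0.21,-0.11]]
  ]
}}

```text
t: 3.4
tool_pos: [0.3613, 0.182, 0.2236]
orientation: [[-0.928, 0.144, -0.344], [0.149, 0.989, 0.013], [0.342, -0.039, -0.939]]
force: [0.5, 0.2, 0.1]
width: 0.0853
grip_force: 0.0
```

Request:
{"method": "play_rows", "body": {
  "moves": [
    [[-0.57,-0.71,-0.12,0.04,0.22,-0.11],[-0.57,-0.71,-0.12,0.05,0.22,-0.11],[-0.57,-0.71,-0.12,0.04,0.21,-0.11],[-0.57,-0.71,-0.12,0.05,0.21,-0.11],[-0.57,-0.71,-0.12,0.04,0.21,-0.11]]
  ]
}}

```text
t: 3.9
tool_pos: [0.4092, 0.104, 0.2162]
orientation: [[-0.9, 0.097, -0.424], [0.104, 0.995, 0.006], [0.423, -0.039, -0.906]]
force: [0.3, 0.1, -0.0]
width: 0.0854
grip_force: 0.0
```

Request:
{"method": "play_rows", "body": {
  "moves": [
    [[-0.52,-0.74,-0.16,0.04,0.22,-0.11],[-0.52,-0.74,-0.16,0.05,0.22,-0.11],[-0.52,-0.74,-0.16,0.04,0.21,-0.11],[-0.52,-0.74,-0.16,0.05,0.21,-0.11],[-0.52,-0.74,-0.16,0.05,0.22,-0.11]]
  ]
}}

```text
t: 4.4
tool_pos: [0.4568, 0.0257, 0.2095]
orientation: [[-0.863, 0.05, -0.502], [0.06, 0.998, -0.005], [0.501, -0.035, -0.865]]
force: [0.5, -0.3, 0.1]
width: 0.0853
grip_force: 0.0
```

Request:
{"method": "play_rows", "body": {
  "moves": [
    [[-0.48,-0.77,-0.19,0.04,0.22,-0.11],[-0.48,-0.77,-0.19,0.05,0.22,-0.11],[-0.48,-0.77,-0.19,0.04,0.21,-0.11],[-0.48,-0.77,-0.19,0.05,0.21,-0.11],[-0.48,-0.77,-0.19,0.04,0.22,-0.11]]
  ]
}}

```text
t: 4.9
tool_pos: [0.5051, -0.0531, 0.2025]
orientation: [[-0.818, 0.003, -0.575], [0.017, 1.0, -0.02], [0.575, -0.026, -0.818]]
force: [0.2, 0.1, -0.2]
width: 0.0854
grip_force: 0.0
```

Run:
```python
from plan import *
s=get_state();print(s["t"],s["tool_pos"].round(3),s["joint_pos"].round(1))
p,r=now();rows(p,r,P+.1*A+[0,0,.01],RP,10)
```

```text
4.9 [ 0.505 -0.053  0.203] [-11.2  39.3  19.9 105.1  -7.5  -8.2]
[[-0.54,-0.77,-0.12,0.05,0.21,-0.1],[-0.53,-0.78,-0.13,0.04,0.22,-0.11],[-0.52,-0.78,-0.13,0.05,0.21,-0.1],[-0.52,-0.79,-0.14,0.04,0.22,-0.11],[-0.5,-0.79,-0.14,0.05,0.21,-0.1]]
[[-0.5,-0.8,-0.15,0.04,0.22,-0.1],[-0.48,-0.8,-0.16,0.05,0.21,-0.11],[-0.48,-0.81,-0.16,0.04,0.21,-0.1],[-0.47,-0.81,-0.16,0.05,0.22,-0.11],[-0.45,-0.81,-0.17,0.04,0.21,-0.1]]
max 0.81
```

Request:
{"method": "play_rows", "body": {
  "moves": [
    [[-0.52,-0.78,-0.13,0.05,0.21,-0.1],[-0.52,-0.78,-0.13,0.04,0.22,-0.11],[-0.52,-0.78,-0.13,0.05,0.21,-0.1],[-0.52,-0.78,-0.13,0.04,0.22,-0.11],[-0.52,-0.78,-0.13,0.05,0.21,-0.1]]
  ]
}}

```text
t: 5.4
tool_pos: [0.5555, -0.1308, 0.1831]
orientation: [[-0.765, -0.041, -0.643], [-0.022, 0.999, -0.038], [0.644, -0.015, -0.765]]
force: [-0.5, -0.2, 0.2]
width: 0.0857
grip_force: 0.0
```

Request:
{"method": "play_rows", "body": {
  "moves": [
    [[-0.48,-0.8,-0.16,0.04,0.22,-0.1],[-0.48,-0.8,-0.16,0.05,0.21,-0.11],[-0.48,-0.8,-0.16,0.04,0.21,-0.1],[-0.48,-0.81,-0.16,0.05,0.22,-0.11],[-0.46,-0.81,-0.16,0.04,0.21,-0.1]]
  ]
}}

```text
t: 5.9
tool_pos: [0.5794, -0.2049, 0.1479]
orientation: [[-0.722, -0.092, -0.686], [-0.061, 0.996, -0.069], [0.689, -0.008, -0.725]]
force: [-1.4, 0.3, 0.0]
width: 0.0854
grip_force: 0.0
```

Run:
```python
from plan import *
s=get_state();print(s["t"],s["tool_pos"].round(4),s["joint_pos"].round(1),s["orientation"].round(3),RP.round(3),(RP.T@(s["tool_pos"]-P)).round(4))
p,r=now();p,r=rows(p,r,P+.07*A,RP,5);rows(p,r,P,RP,5)
```

```text
5.9 [ 0.5794 -0.2049  0.1479] [-19.7  58.9  49.1 120.9 -17.2 -18.4] [[-0.722 -0.092 -0.686]
 [-0.061  0.996 -0.069]
 [ 0.689 -0.008 -0.725]] [[-0.705 -0.084 -0.705]
 [-0.059  0.996 -0.059]
 [ 0.707  0.    -0.707]] [ 0.0146  0.0064 -0.0766]
[[-0.14,-0.06,0.07,-0.03,0.06,0],[-0.15,-0.07,0.07,-0.03,0.07,0],[-0.14,-0.06,0.07,-0.02,0.06,0],[-0.15,-0.07,0.07,-0.03,0.06,0],[-0.14,-0.06,0.07,-0.03,0.07,0]]
max 0.15
[[0,0,0.7,0,0,0],[0,0,0.7,0,0,0],[0,0,0.7,0,0,0],[0,0,0.7,0,0,0],[0,0,0.7,0,0,0]]
max 0.7
```

```bash
cat > kin.py <<'E'
import numpy as np
from scipy.spatial.transform import Rotation as R
from scipy.optimize import least_squares
Q=[([62.263,15.075,-2.767,72.158,0,81.102],[.1695,.4969,.2503]),([-11.2,39.3,19.9,105.1,-7.5,-8.2],[.5051,-.0531,.2025]),([-19.7,58.9,49.1,120.9,-17.2,-18.4],[.5794,-.2049,.1479])]
def fk(q,x,s5=1):
    r0,h,L1,L2,La,Lb,d=x;q=np.radians(q);c=q[1]-q[2]
    # plane dirs: angle from vertical for upper arm, elevation for forearm
    u=np.array([np.sin(q[1]),0,np.cos(q[1])]);f=np.array([np.cos(c),0,-np.sin(c)])
    W=R.from_euler("y",c+q[3]);p=np.array([r0,d,h])+L1*u+L2*f+W.apply([La,0,0])
    T=W*R.from_euler("z",s5*q[4]);p=p+T.apply([Lb,0,0])
    B=R.from_euler("z",q[0]);return B.apply(p),(B*T).apply([1,0,0])
if __name__=="__main__":
    for s in(1,-1):
        f=lambda x:np.concatenate([fk(q,x,s)[0]-p for q,p in Q]+[1e-3*(x-[0,.2,.4,.35,.1,.2,.08])])
        r=least_squares(f,[0,.2,.4,.35,.1,.2,.08]);print(s,r.x.round(3),(r.fun[:9]*1000).round(1))
        for q,p in Q: print(fk(q,r.x,s)[1].round(3))
E
python3 kin.py
```

```text
1 [0.064 0.201 0.55  0.327 0.117 0.266 0.081] [ 0.1 -0.5 -1.6 -0.4  0.3  1.5  0.8 -0.3  0.1]
[-0. -0. -1.]
[-0.576 -0.019 -0.817]
[-0.686 -0.068 -0.724]
-1 [-0.072  0.237  0.565  0.467  0.65  -0.265  0.081] [ 0.7  0.5  3.4  0.9  0.1 -3.2 -1.6  0.7 -0.1]
[-0. -0. -1.]
[-0.526  0.237 -0.817]
[-0.487  0.488 -0.724]
```

```bash
cat >> kin.py <<'E'
X=np.array([.064,.201,.55,.327,.117,.266,.081])
def ik(p,z,q0=(-20,55,40,110,-15)):
    f=lambda q:np.r_[(fk(np.r_[q,0],X)[0]-p)*10,fk(np.r_[q,0],X)[1]-z]
    r=least_squares(f,q0);return r.x.round(1),np.abs(r.fun).max().round(4)
E
python3 - <<'E'
from kin import *
from plan import O,A,psi
d=np.array([np.cos(psi),np.sin(psi),0])
for t in(20,25,30,35,40,45):
    z=-np.sin(np.radians(t))*d-np.array([0,0,np.cos(np.radians(t))])
    for ax,b in((.05,0),(.05,.08),(.12,0)):
        print(t,ax,b,*ik(O+ax*A-b*z,z))
E
```

```text
20 0.05 0 [-25.3  39.9   7.2  74.8  -9.9] 0.0
20 0.05 0.08 [-24.1  38.8  19.6  88.4  -9.5] 0.0
20 0.12 0 [-23.3  42.   21.6  87.4  -9.3] 0.0
25 0.05 0 [-24.4  43.1  12.2  81.2 -11.9] 0.0
25 0.05 0.08 [-23.   43.1  26.1  95.4 -11.4] 0.0
25 0.12 0 [-22.5  45.6  27.4  94.3 -11.2] 0.0
30 0.05 0 [-23.5  46.6  17.3  87.7 -13.7] 0.0
30 0.05 0.08 [-22.1  47.7  33.  102.6 -13.1] 0.0
30 0.12 0 [-21.7  49.4  33.4 101.3 -12.9] 0.0
35 0.05 0 [-22.8  50.1  22.5  94.2 -15.4] 0.0
35 0.05 0.08 [-21.2  52.4  40.3 110.  -14.6] 0.0
35 0.12 0 [-21.1  53.4  39.6 108.5 -14.5] 0.0
40 0.05 0 [-22.1  53.8  27.7 100.7 -16.9] 0.0
40 0.05 0.08 [-20.4  57.5  48.2 117.9 -15.9] 0.0
40 0.12 0 [-20.5  57.6  46.2 115.8 -15.9] 0.0
45 0.05 0 [-21.5  57.6  33.  107.3 -18.3] 0.0
45 0.05 0.08 [-19.7  63.1  57.2 126.4 -17.1] 0.0
45 0.12 0 [-20.   62.1  53.3 123.5 -17.2] 0.0
```

Run:
```python
from plan import *
p,r=now();R38=RP@R.from_euler("y",-7,degrees=True).as_matrix();print(R38[:,2])
p,r=rows(p,r,P+.06*A,R38,5);rows(p,r,P,RP,5)
```

```text
[-0.61350226 -0.05151722 -0.78801075]
[[-0.14,-0.06,0.17,-0.03,-0.24,0],[-0.14,-0.07,0.17,-0.03,-0.24,0.01],[-0.13,-0.06,0.18,-0.02,-0.25,0],[-0.13,-0.06,0.18,-0.03,-0.24,0],[-0.13,-0.07,0.18,-0.03,-0.24,0]]
max 0.25
[[0.07,0,0.6,0,0.31,0],[0.06,0,0.59,0,0.3,0],[0.04,0,0.6,0,0.31,0],[0.03,0,0.6,0,0.3,0],[0.02,0,0.6,0,0.31,0]]
max 0.6
```

Request:
{"method": "play_rows", "body": {
  "moves": [
    [[-0.14,-0.06,0.17,-0.03,-0.24,0],[-0.14,-0.07,0.17,-0.03,-0.24,0],[-0.13,-0.06,0.18,-0.03,-0.24,0],[-0.13,-0.06,0.18,-0.03,-0.24,0],[-0.13,-0.07,0.18,-0.03,-0.24,0]]
  ]
}}

```text
t: 6.4
tool_pos: [0.5784, -0.211, 0.1263]
orientation: [[-0.786, -0.083, -0.613], [-0.066, 0.997, -0.05], [0.615, 0.001, -0.789]]
force: [-0.5, 0.3, 0.4]
width: 0.0852
grip_force: 0.0
```

Run:
```python
from plan import *
p,r=now();print((RP.T@(p-P)).round(4))
rows(p,r,P,RP,5)
```

```text
[ 0.0003  0.0004 -0.0602]
[[0.07,0,0.6,0,0.31,0],[0.06,-0.01,0.6,0.01,0.3,0],[0.04,0,0.6,0,0.31,0],[0.02,-0.01,0.6,0,0.31,0],[0.02,0,0.6,0,0.31,0.01]]
max 0.6
```

Request:
{"method": "play_rows", "body": {
  "moves": [
    [[0.07,0,0.6,0,0.31,0],[0.06,0,0.6,0,0.3,0],[0.04,-0.01,0.6,0,0.31,0],[0.02,0,0.6,0,0.31,0],[0.02,0,0.6,0,0.31,0]]
  ]
}}

```text
t: 6.9
tool_pos: [0.536, -0.2145, 0.0829]
orientation: [[-0.703, -0.083, -0.706], [-0.059, 0.997, -0.058], [0.709, 0.001, -0.706]]
force: [0.1, -0.2, 0.3]
width: 0.0851
grip_force: 0.0
```

Request:
{"method": "play_rows", "body": {
  "moves": [
    [[0,0,0,0,0,0],[0,0,0,0,0,0],[0,0,0,0,0,0],[0,0,0,0,0,0],[0,0,0,0,0,0]]
  ],
  "claw": 1,
  "newtons": 60
}}

```text
t: 7.4
tool_pos: [0.5373, -0.2145, 0.0842]
orientation: [[-0.706, -0.083, -0.703], [-0.059, 0.997, -0.059], [0.706, -0.0, -0.708]]
force: [4.2, -1.3, 5.4]
width: 0.0347
grip_force: 60.1
```

Run:
```python
from plan import *
s=get_state();p,r=now();print((RP.T@(p-P)).round(4),s["width"],s["grip_force"],s["force"],s["joint_pos"].round(1))
p,r=rows(p,r,p+.05*A,RP@R.from_euler("y",-7,degrees=True).as_matrix(),5)
```

```text
[-0.0003  0.0003 -0.0013] 0.03471868812029124 60.05201327148825 [ 4.17926149 -1.28874808  5.38521787] [-21.5  56.   31.5 107.2 -18.2 -19.3]
[[0,0,-0.5,0,-0.3,0],[-0.01,0,-0.5,0,-0.3,0],[-0.03,0,-0.5,0,-0.3,0],[-0.04,0,-0.5,0,-0.3,0],[-0.04,0,-0.5,0,-0.31,0]]
max 0.5
```

Request:
{"method": "play_rows", "body": {
  "moves": [
    [[0,0,-0.5,0,-0.3,0],[-0.01,0,-0.5,0,-0.3,0],[-0.03,0,-0.5,0,-0.3,0],[-0.04,0,-0.5,0,-0.3,0],[-0.04,0,-0.5,0,-0.3,0]]
  ]
}}

```text
t: 7.9
tool_pos: [0.5729, -0.2114, 0.1196]
orientation: [[-0.786, -0.083, -0.613], [-0.066, 0.997, -0.051], [0.615, 0.001, -0.788]]
force: [0.4, 0.3, -3.7]
width: 0.0347
grip_force: 60.8
```

Run:
```python
from plan import *
s=get_state();p,r=now();print(p.round(4),s["width"],s["grip_force"],s["force"],s["joint_pos"].round(1))
V=tool([0,0,-1],RY)
p,r=rows(p,r,[.56,-.19,.24],V,10)
p,r=rows(p,r,[.546,.2035,.22],V,20)
D=np.load("d.npz")
from fit import circ
# block top face: candidates for slide direction
for n in D:
    Q=D[n];Q=Q[~np.isnan(Q).any(1)]
    for zc in (.045,.05):
        B=Q[(abs(Q[:,2]-zc)<.003)&(np.hypot(Q[:,0]-.546,Q[:,1]-.203)<.066)]
        print(n,zc,len(B),B.mean(0).round(4))
        H=cv2.minAreaRect((B[:,:2]*1000).astype(np.float32));print(H)
    E=Q[(Q[:,2]>.09)&(np.hypot(Q[:,0]-.546,Q[:,1]-.203)<.03)];print("tip",E.round(4).tolist())
```

```text
[ 0.5729 -0.2114  0.1196] 0.034700593018995224 60.77344589866698 [ 0.42993459  0.25744346 -3.65157565] [-21.2  53.8  36.9 108.2 -15.6 -21. ]
[[0.41,0.11,-0.44,0,-0.83,0],[0.39,0.11,-0.47,0,-0.83,0],[0.35,0.12,-0.49,0,-0.83,0],[0.32,0.11,-0.51,0,-0.82,0],[0.28,0.11,-0.54,0,-0.83,0]]
[[0.25,0.11,-0.55,0,-0.83,0],[0.21,0.12,-0.56,0.01,-0.83,0],[0.17,0.11,-0.58,0,-0.83,0],[0.14,0.11,-0.59,0,-0.83,0],[0.09,0.11,-0.6,0,-0.82,0]]
max 0.83
[[-0.05,0.98,0.05,0,0,0],[-0.04,0.99,0.05,0,0,0],[-0.05,0.98,0.05,0,0,0],[-0.05,0.98,0.05,0,0,0],[-0.04,0.99,0.05,0,0,0]]
[[-0.05,0.98,0.05,0,0,0],[-0.05,0.98,0.05,0,0,0],[-0.05,0.99,0.05,0,0,0],[-0.04,0.98,0.05,0,0,0],[-0.05,0.98,0.05,0,0,0]]
[[-0.05,0.99,0.05,0,0,0],[-0.04,0.98,0.05,0,0,0],[-0.05,0.98,0.05,0,0,0],[-0.05,0.99,0.05,0,0,0],[-0.04,0.98,0.05,0,0,0]]
[[-0.05,0.98,0.05,0,0,0],[-0.05,0.99,0.05,0,0,0],[-0.05,0.98,0.05,0,0,0],[-0.04,0.98,0.05,0,0,0],[-0.05,0.99,0.05,0,0,0]]
max 0.99
top 0.045 417 [0.5467 0.203  0.045 ]
((546.0133056640625, 198.81851196289062), (102.93531799316406, 97.11507415771484), 81.93441009521484)
top 0.05 254 [0.5464 0.2037 
[... 1417 characters left out ...]
 0.0987], [0.5422, 0.2068, 0.1004], [0.5431, 0.2024, 0.1025], [0.5468, 0.2023, 0.1005], [0.5475, 0.1978, 0.1028], [0.5561, 0.2044, 0.0942], [0.5404, 0.2102, 0.0954], [0.5391, 0.2028, 0.1004], [0.5431, 0.2031, 0.098], [0.5435, 0.1981, 0.1008], [0.5478, 0.1988, 0.0979], [0.5503, 0.1968, 0.0977], [0.5367, 0.211, 0.0928], [0.5354, 0.2036, 0.0979], [0.5416, 0.207, 0.0925], [0.5414, 0.2011, 0.096], [0.5427, 0.1975, 0.0974], [0.5466, 0.1976, 0.0952], [0.5496, 0.1964, 0.0942], [0.5376, 0.2074, 0.0904], [0.5378, 0.202, 0.0935], [0.5416, 0.2019, 0.0914], [0.5417, 0.1965, 0.0945], [0.5465, 0.1979, 0.091], [0.5462, 0.1921, 0.0946], [0.536, 0.2, 0.0915], [0.5384, 0.198, 0.0914], [0.5401, 0.1949, 0.0923]]
```

Request:
{"method": "play_rows", "body": {
  "moves": [
    [[0.4,0.11,-0.45,0,-0.83,0],[0.4,0.11,-0.47,0,-0.83,0],[0.35,0.12,-0.49,0,-0.83,0],[0.32,0.11,-0.51,0,-0.82,0],[0.28,0.11,-0.54,0,-0.83,0]]
  ]
}}

```text
t: 8.4
tool_pos: [0.5662, -0.2006, 0.1805]
orientation: [[-0.943, -0.083, -0.323], [-0.079, 0.997, -0.027], [0.324, 0.0, -0.946]]
force: [-0.3, 0.6, -4.6]
width: 0.0347
grip_force: 60.8
```

Request:
{"method": "play_rows", "body": {
  "moves": [
    [[0.25,0.11,-0.55,0,-0.83,0],[0.21,0.11,-0.56,0,-0.83,0],[0.17,0.11,-0.58,0,-0.83,0],[0.14,0.11,-0.59,0,-0.83,0],[0.09,0.11,-0.6,0,-0.82,0]]
  ]
}}

```text
t: 8.9
tool_pos: [0.5597, -0.1901, 0.2408]
orientation: [[-0.997, -0.084, 0.001], [-0.084, 0.997, 0.0], [-0.001, 0.0, -1.0]]
force: [-0.7, 0.7, -3.3]
width: 0.0349
grip_force: 60.8
```

Request:
{"method": "play_rows", "body": {
  "moves": [
    [[-0.05,0.98,0.05,0,0,0],[-0.05,0.98,0.05,0,0,0],[-0.05,0.98,0.05,0,0,0],[-0.05,0.98,0.05,0,0,0],[-0.05,0.98,0.05,0,0,0]]
  ]
}}

```text
t: 9.4
tool_pos: [0.5563, -0.0907, 0.2345]
orientation: [[-0.996, -0.084, -0.004], [-0.084, 0.997, 0.001], [0.004, 0.001, -1.0]]
force: [-0.5, 0.4, -3.8]
width: 0.0351
grip_force: 60.8
```

Request:
{"method": "play_rows", "body": {
  "moves": [
    [[-0.05,0.98,0.05,0,0,0],[-0.05,0.98,0.05,0,0,0],[-0.05,0.98,0.05,0,0,0],[-0.05,0.98,0.05,0,0,0],[-0.05,0.98,0.05,0,0,0]]
  ]
}}

```text
t: 9.9
tool_pos: [0.553, 0.0073, 0.2295]
orientation: [[-0.996, -0.084, -0.004], [-0.084, 0.996, 0.0], [0.004, 0.001, -1.0]]
force: [-0.3, -0.2, -3.5]
width: 0.0346
grip_force: 60.8
```

Request:
{"method": "play_rows", "body": {
  "moves": [
    [[-0.05,0.98,0.05,0,0,0],[-0.05,0.98,0.05,0,0,0],[-0.05,0.98,0.05,0,0,0],[-0.05,0.98,0.05,0,0,0],[-0.05,0.98,0.05,0,0,0]]
  ]
}}

```text
t: 10.4
tool_pos: [0.5497, 0.1054, 0.2246]
orientation: [[-0.996, -0.084, -0.004], [-0.084, 0.996, 0.0], [0.004, 0.0, -1.0]]
force: [0.6, -0.2, -4.4]
width: 0.035
grip_force: 60.8
```

Request:
{"method": "play_rows", "body": {
  "moves": [
    [[-0.05,0.98,0.05,0,0,0],[-0.05,0.98,0.05,0,0,0],[-0.05,0.98,0.05,0,0,0],[-0.05,0.98,0.05,0,0,0],[-0.05,0.98,0.05,0,0,0]]
  ]
}}

```text
t: 10.9
tool_pos: [0.5464, 0.2034, 0.2196]
orientation: [[-0.996, -0.084, -0.004], [-0.084, 0.996, -0.0], [0.004, 0.0, -1.0]]
force: [1.3, -0.8, -3.7]
width: 0.0346
grip_force: 60.8
```

Run:
```python
from plan import *
s=get_state();p,r=now();print(s["t"],p.round(4),r.round(3),s["width"],s["grip_force"],s["force"],s["joint_pos"].round(1))
T=camera("top");S=camera("side")
ims=[]
for n,q in(("top",T),("side",S)):
    W=cloud(q).reshape(-1,3);np.save(f"c_{n}.npy",W)
    u=proj(q,[[.547,.2035,.17],[.547,.2035,.102]]).round().astype(int);print(n,u.tolist())
    im=cv2.cvtColor(q["image"],cv2.COLOR_RGB2BGR);c=u[0];ims.append(cv2.resize(im[c[1]-50:c[1]+50,c[0]-50:c[0]+50],(400,400),interpolation=cv2.INTER_CUBIC))
cv2.imwrite("pics/hover.png",np.hstack(ims))
p,r=rows(p,r,[.547,.2035,.172],tool([0,0,-1],RY),5)
```

```text
10.9 [0.5464 0.2034 0.2196] [[-0.996 -0.084 -0.004]
 [-0.084  0.996 -0.   ]
 [ 0.004  0.    -1.   ]] 0.034606859089382026 60.7777587370947 [ 1.29987572 -0.81563754 -3.73253572] [12.4 21.5  2.1 70.8  0.   7.6]
top [[183, 198], [186, 201]]
side [[210, 143], [212, 160]]
[[-0.01,0,0.48,0,-0.01,0],[0,0,0.47,0,-0.01,0],[-0.01,0,0.48,0,-0.01,0],[-0.01,0,0.47,0,-0.01,0],[0,0,0.48,0,-0.01,0]]
max 0.48
```

View pics/hover.png

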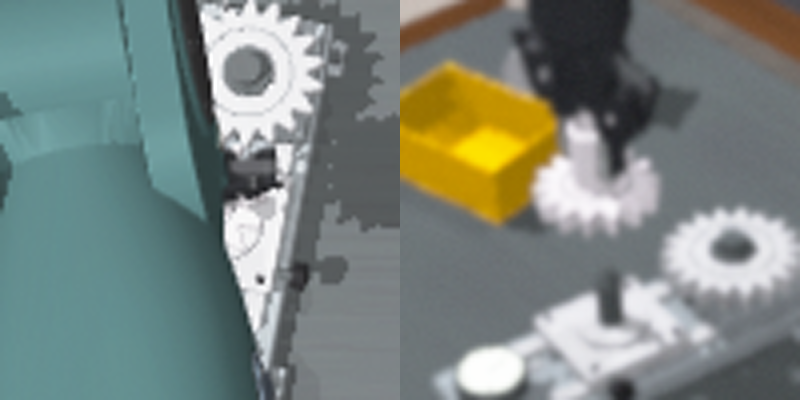

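Request:
{"method": "play_rows", "body": {
  "moves": [
    [[-0.01,0,0.6,0,-0.01,0],[-0.01,0,0.6,0,-0.01,0],[-0.01,0,0.6,0,-0.01,0],[0,0,0.6,0,-0.01,0],[0,0,0.6,0,0,0]]
  ]
}}

```text
t: 11.5
tool_pos: [0.5473, 0.2021, 0.1591]
orientation: [[-0.997, -0.083, -0.0], [-0.083, 0.997, 0.0], [0.0, 0.0, -1.0]]
force: [0.1, 0.7, -4.0]
width: 0.0348
grip_force: 61.0
```

Request:
{"method": "play_rows", "body": {
  "moves": [
    [[0,0,0.2,0,0,0],[0,0,0.2,0,0,0],[0,0,0.2,0,0,0],[0,0,0.2,0,0,0],[0,0,0.2,0,0,0]]
  ]
}}

```text
t: 12.0
tool_pos: [0.5477, 0.2021, 0.1397]
orientation: [[-0.997, -0.083, 0.001], [-0.083, 0.997, 0.001], [-0.001, 0.001, -1.0]]
force: [0.3, 0.2, -1.8]
width: 0.035
grip_force: 60.9
```

Request:
{"method": "play_rows", "body": {
  "moves": [
    [[0,0,0.2,0,0,0],[0,0,0.2,0,0,0],[0,0,0.2,0,0,0],[0,0,0.2,0,0,0],[0,0,0.2,0,0,0]]
  ]
}}

```text
t: 12.5
tool_pos: [0.5477, 0.203, 0.1198]
orientation: [[-0.997, -0.084, 0.001], [-0.084, 0.996, 0.003], [-0.001, 0.003, -1.0]]
force: [-1.0, 6.5, -0.1]
width: 0.0349
grip_force: 61.4
```

Request:
{"method": "play_rows", "body": {
  "moves": [
    [[0,0.05,0.2,0,0,0],[0,0,0.2,0,0,0],[0,0,0.2,0,0,0],[0,0,0.15,0,0,0],[0,0,0.15,0,0,0]]
  ]
}}

```text
t: 13.0
tool_pos: [0.5475, 0.2031, 0.1015]
orientation: [[-0.997, -0.083, 0.0], [-0.083, 0.997, 0.001], [-0.0, 0.001, -1.0]]
force: [0.2, 2.3, -2.8]
width: 0.0348
grip_force: 60.9
```

Request:
{"method": "play_rows", "body": {
  "moves": [
    [[0,0,0.05,0,0,0],[0,0,0.05,0,0,0],[0,0,0.05,0,0,0],[0,0,0,0,0,0],[0,0,0,0,0,0]]
  ]
}}

```text
t: 13.5
tool_pos: [0.548, 0.2031, 0.0994]
orientation: [[-0.997, -0.083, 0.002], [-0.083, 0.997, 0.001], [-0.002, 0.001, -1.0]]
force: [-0.8, 0.1, 5.4]
width: 0.0353
grip_force: 61.9
```

Request:
{"method": "play_rows", "body": {
  "moves": [
    [[0,0,0,0,0,0],[0,0,0,0,0,0],[0,0,0,0,0,0],[0,0,0,0,0,0],[0,0,-0.1,0,0,0]]
  ],
  "claw": 0
}}

```text
t: 14.0
tool_pos: [0.5473, 0.203, 0.1006]
orientation: [[-0.997, -0.083, -0.0], [-0.083, 0.997, 0.0], [0.0, 0.0, -1.0]]
force: [-0.2, -0.2, 0.2]
width: 0.0854
grip_force: 0.0
```

Request:
{"method": "play_rows", "body": {
  "moves": [
    [[0,0,0,0,0,1],[0,0,0,0,0,1],[0,0,0,0,0,1],[0,0,0,0,0,1],[0,0,0,0,0,1]]
  ]
}}

```text
t: 14.5
tool_pos: [0.5475, 0.2031, 0.1009]
orientation: [[-0.949, 0.315, 0.0], [0.315, 0.949, 0.001], [-0.0, 0.001, -1.0]]
force: [0.3, -0.6, 0.8]
width: 0.0854
grip_force: 0.0
```

Request:
{"method": "play_rows", "body": {
  "moves": [
    [[0,0,0,0,0,1],[0,0,0,0,0,1],[0,0,0,0,0,1],[0,0,0,0,0,1],[0,0,0,0,0,1]]
  ]
}}

```text
t: 15.0
tool_pos: [0.5475, 0.2031, 0.1009]
orientation: [[-0.752, 0.659, 0.0], [0.659, 0.752, 0.001], [0.0, 0.001, -1.0]]
force: [-0.4, -0.4, 0.2]
width: 0.0857
grip_force: 0.0
```

Run:
```python
from plan import *
s=get_state();p,r=now();print(s["t"],p.round(4),r.round(3),s["width"],s["force"].round(1),s["joint_pos"].round(1))
T=camera("top");S=camera("side")
ims=[]
for n,q in(("top",T),("side",S)):
    W=cloud(q).reshape(-1,3);np.save(f"c_{n}.npy",W)
    u=proj(q,[[.6,.2,.07]]).round().astype(int)
    im=cv2.cvtColor(q["image"],cv2.COLOR_RGB2BGR);c=u[0];ims.append(cv2.resize(im[c[1]-50:c[1]+50,c[0]-50:c[0]+50],(400,400),interpolation=cv2.INTER_CUBIC))
    W=W[~np.isnan(W).any(1)];d=np.hypot(W[:,0]-.5475,W[:,1]-.203)
    F=W[(d>.022)&(d<.045)&(W[:,2]>.05)&(W[:,2]<.09)];print(n,len(F),np.percentile(F[:,2],[10,50,90]).round(4))
    N=W[(W[:,2]>.1)&(W[:,2]<.13)&(d<.025)];print("hubtop",len(N),np.percentile(N[:,2],[50,90]).round(4) if len(N) else 0)
cv2.imwrite("pics/seat.png",np.hstack(ims))
```

```text
15.0 [0.5475 0.2031 0.1009] [[-0.752  0.659  0.   ]
 [ 0.659  0.752  0.001]
 [ 0.     0.001 -1.   ]] 0.08571138499055551 [-0.4 -0.4  0.2] [ 12.3  25.5 -10.8  53.7   0.   53.6]
top 68 [0.0594 0.0668 0.0706]
hubtop 0 0
side 288 [0.0578 0.0691 0.0724]
hubtop 36 [0.1138 0.1219]
```

View pics/seat.png

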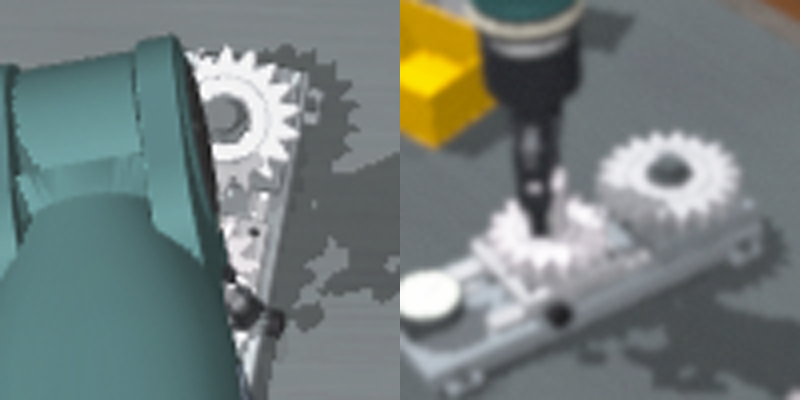

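Request:
{"method": "play_rows", "body": {
  "moves": [
    [[0,0,0,0,0,0],[0,0,0,0,0,0],[0,0,0,0,0,0],[0,0,0,0,0,0],[0,0,0,0,0,0]]
  ],
  "claw": 1,
  "newtons": 40
}}

```text
t: 15.6
tool_pos: [0.5477, 0.2032, 0.101]
orientation: [[-0.754, 0.657, 0.001], [0.657, 0.754, 0.001], [0.0, 0.001, -1.0]]
force: [-0.9, 1.9, 3.4]
width: 0.0357
grip_force: 40.1
```

Run:
```python
from plan import *
s=get_state();p,r=now();print(s["t"],p.round(4),s["width"],s["force"].round(1),s["grip_force"])
d=np.array([.9907,-.136,0])
print("slide per mm in tool units",(r.T@d*.001/.02).round(4),"lateral +1mm",(r.T@[.136,.9907,0]/20).round(4))
```

```text
15.6 [0.5477 0.2032 0.101 ] 0.035657505828282046 [-0.9  1.9  3.4] 40.14845788478851
slide per mm in tool units [-0.0418  0.0274  0.    ] lateral +1mm [0.0274 0.0418 0.0001]
```

Request:
{"method": "play_rows", "body": {
  "moves": [
    [[-0.07,0.045,0,0,0,0],[-0.07,0.045,0,0,0,0],[-0.07,0.045,0,0,0,0],[-0.07,0.045,0,0,0,0],[-0.07,0.045,0,0,0,0]]
  ]
}}

```text
t: 16.1
tool_pos: [0.5557, 0.2021, 0.101]
orientation: [[-0.754, 0.657, 0.0], [0.657, 0.754, 0.001], [0.001, 0.001, -1.0]]
force: [-2.5, 2.9, 5.7]
width: 0.0354
grip_force: 40.3
```

Request:
{"method": "play_rows", "body": {
  "moves": [
    [[-0.05,0.03,0,0,0,0],[-0.05,0.03,0,0,0,0],[-0.05,0.03,0,0,0,0],[-0.05,0.03,0,0,0,0],[-0.05,0.03,0,0,0,0]]
  ]
}}

```text
t: 16.6
tool_pos: [0.5615, 0.2013, 0.101]
orientation: [[-0.754, 0.657, 0.0], [0.657, 0.754, 0.002], [0.001, 0.001, -1.0]]
force: [-2.6, 3.7, 4.7]
width: 0.0358
grip_force: 40.3
```

Request:
{"method": "play_rows", "body": {
  "moves": [
    [[-0.04,0.035,0,0,0,0],[-0.04,0.035,0,0,0,0],[-0.04,0.03,0,0,0,0],[-0.04,0.03,0,0,0,0],[-0.04,0.03,0,0,0,0]]
  ]
}}

```text
t: 17.1
tool_pos: [0.5664, 0.2006, 0.101]
orientation: [[-0.754, 0.657, 0.0], [0.657, 0.754, 0.001], [0.0, 0.001, -1.0]]
force: [-3.3, -0.4, 6.7]
width: 0.0355
grip_force: 40.4
```

Request:
{"method": "play_rows", "body": {
  "moves": [
    [[-0.02,0.015,0,0,0,0],[-0.02,0.015,0,0,0,0],[-0.02,0.015,0,0,0,0],[-0.02,0.015,0,0,0,0],[-0.02,0.015,0,0,0,0]]
  ]
}}

```text
t: 17.6
tool_pos: [0.5688, 0.2003, 0.101]
orientation: [[-0.754, 0.657, -0.0], [0.657, 0.754, 0.0], [0.0, 0.0, -1.0]]
force: [-4.2, -0.8, 7.4]
width: 0.0358
grip_force: 40.4
```

Request:
{"method": "play_rows", "body": {
  "moves": [
    [[-0.02,0.015,0,0,0,0],[-0.02,0.015,0,0,0,0],[-0.02,0.015,0,0,0,0],[-0.02,0.015,0,0,0,0],[-0.02,0.015,0,0,0,0]]
  ]
}}

```text
t: 18.1
tool_pos: [0.5701, 0.2001, 0.101]
orientation: [[-0.754, 0.657, -0.002], [0.657, 0.754, 0.0], [0.002, -0.001, -1.0]]
force: [-12.8, -0.3, 15.1]
width: 0.0355
grip_force: 41.2
```

Request:
{"method": "play_rows", "body": {
  "moves": [
    [[-0.02,0.015,0,0,0,0],[-0.02,0.015,0,0,0,0],[-0.01,0.01,0,0,0,0],[0,0,0,0,0,0],[0,0,0,0,0,0]]
  ]
}}

```text
t: 18.6
tool_pos: [0.5704, 0.2001, 0.101]
orientation: [[-0.754, 0.657, -0.004], [0.657, 0.754, 0.0], [0.003, -0.002, -1.0]]
force: [-16.9, -0.6, 19.4]
width: 0.0359
grip_force: 41.6
```

Request:
{"method": "play_rows", "body": {
  "moves": [
    [[0.03,-0.02,0,0,0,0],[0.03,-0.02,0,0,0,0],[0.02,-0.01,0,0,0,0],[0,0,0,0,0,0],[0,0,0,0,0,0]]
  ]
}}

```text
t: 19.1
tool_pos: [0.57, 0.2002, 0.101]
orientation: [[-0.754, 0.657, -0.001], [0.657, 0.754, 0.0], [0.001, -0.001, -1.0]]
force: [-7.7, -1.2, 10.4]
width: 0.0352
grip_force: 40.7
```

```bash
cat > mk.py <<'E'
from plan import *
import sys
s=get_state();p,r=now();print(s["t"],p.round(4),s["force"].round(1),s["torque"].round(2),s["joint_pos"].round(1))
M=np.array([.664,.187,.068])
for n in("top","side"):
    q=camera(n);g=cv2.cvtColor(q["image"],cv2.COLOR_RGB2GRAY).astype(np.float32)
    W=cloud(q).reshape(-1,3);W=W[~np.isnan(W).any(1)]
    N=W[(W[:,2]>.074)&(W[:,2]<.1)&(np.hypot(W[:,0]-.664,W[:,1]-.187)<.03)];print("nut",N.mean(0).round(4),len(N))
    a=np.radians(np.arange(0,360,2.5));o=[]
    for R_ in np.arange(.028,.062,.002):
        X=np.stack([M[0]+R_*np.cos(a),M[1]+R_*np.sin(a),0*a+.068],1);u=proj(q,X).astype(np.float32)
        o.append(cv2.remap(g,u[:,0].reshape(1,-1),u[:,1].reshape(1,-1),cv2.INTER_LINEAR)[0])
    o=np.array(o)[::-1];o=cv2.resize(o,(792,190),interpolation=cv2.INTER_NEAREST)
    im=cv2.cvtColor(q["image"],cv2.COLOR_RGB2BGR);c=proj(q,[M])[0].round().astype(int)
    z=cv2.resize(im[c[1]-40:c[1]+45,c[0]-75:c[0]+75],(396,224),interpolation=cv2.INTER_CUBIC)
    np.save(f"{sys.argv[1]}_{n}.npy",o);cv2.imwrite(f"{sys.argv[1]}_{n}z.png",z);cv2.imwrite(f"{sys.argv[1]}_{n}o.png",o)
k=sys.argv[1];R2=lambda f:cv2.imread(f)
cv2.imwrite(f"pics/{k}.png",np.vstack([np.hstack([R2(f"{k}_topz.png"),R2(f"{k}_sidez.png")]),R2(f"{k}_topo.png")[:, :],R2(f"{k}_sideo.png")])[:600])
E
python3 mk.py before
```

```text
19.1 [0.57   0.2002 0.101 ] [-7.7 -1.2 10.4] [-0.46  1.59  0.  ] [11.6 27.3 -7.5 55.2  0.  52.7]
nut [0.6646 0.1794 0.0788] 45
nut [0.6603 0.1856 0.0798] 66[ WARN:0@1.803] global loadsave.cpp:1063 imwrite_ Unsupported depth image for selected encoder is fallbacked to CV_8U.
```

View pics/before.png

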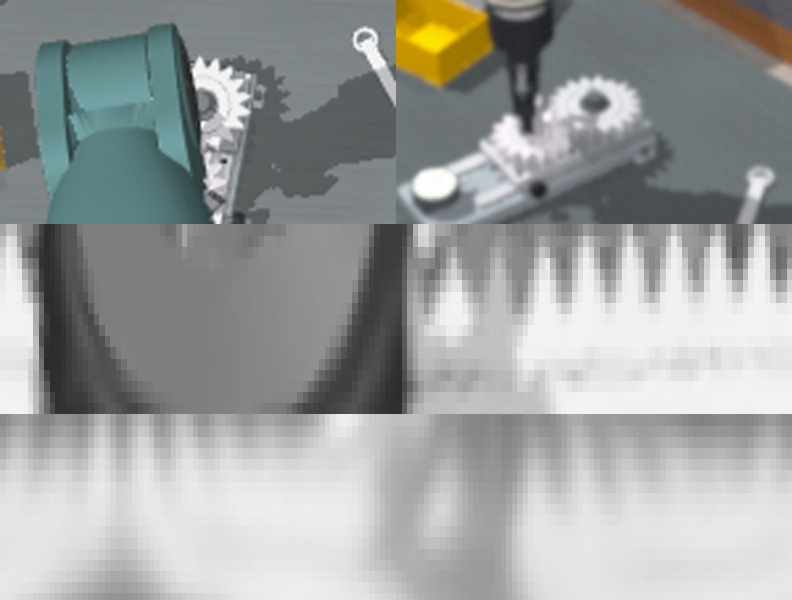

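Request:
{"method": "play_rows", "body": {
  "moves": [
    [[0.03,-0.02,0,0,0,0],[0.02,-0.01,0,0,0,0],[0,0,0,0,0,-0.4],[0,0,0,0,0,-0.6],[0,0,0,0,0,-0.6]]
  ]
}}

```text
t: 19.7
tool_pos: [0.5699, 0.2006, 0.1009]
orientation: [[-0.833, 0.554, 0.001], [0.554, 0.833, 0.0], [-0.0, 0.001, -1.0]]
force: [-1.0, 0.3, 6.0]
width: 0.0357
grip_force: 40.3
```

Request:
{"method": "play_rows", "body": {
  "moves": [
    [[0,0,0,0,0,-0.8],[0,0,0,0,0,-0.8],[0,0,0,0,0,-0.8],[0,0,0,0,0,-0.8],[0,0,0,0,0,-0.8]]
  ]
}}

```text
t: 20.2
tool_pos: [0.5701, 0.2006, 0.101]
orientation: [[-0.965, 0.263, 0.001], [0.263, 0.965, 0.001], [-0.001, 0.001, -1.0]]
force: [-0.4, 0.1, 4.2]
width: 0.0358
grip_force: 40.2
```

Request:
{"method": "play_rows", "body": {
  "moves": [
    [[0,0,0,0,0,-0.8],[0,0,0,0,0,-0.8],[0,0,0,0,0,-0.8],[0,0,0,0,0,-0.8],[0,0,0,0,0,-0.8]]
  ]
}}

```text
t: 20.7
tool_pos: [0.57, 0.2006, 0.101]
orientation: [[-0.999, -0.054, 0.001], [-0.054, 0.999, 0.001], [-0.001, 0.001, -1.0]]
force: [-1.1, -0.3, 5.1]
width: 0.0356
grip_force: 40.2
```

```bash
python3 mk.py mid 2>/dev/null
```

```text
20.7 [0.57   0.2006 0.101 ] [-1.1 -0.3  5.1] [-0.05  0.15 -0.13] [11.7 27.2 -7.6 55.1  0.   8.6]
nut [0.666  0.1813 0.0794] 42
nut [0.6619 0.1869 0.0803] 56
```

View pics/mid.png

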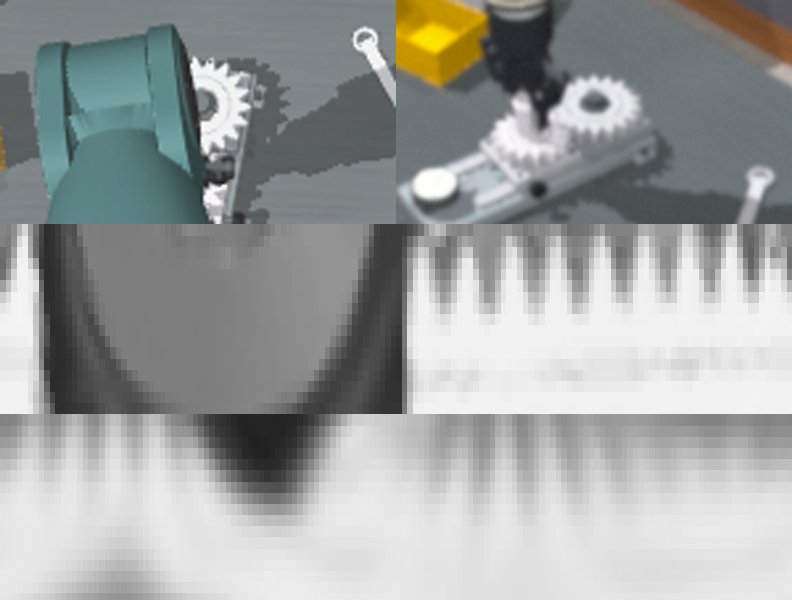

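The gear and master sit in mesh in the side view, and the master's tooth phase shifted in the unwrapped strip (around columns 420–780). It's turning with the gear, so I'll continue the roll.

Request:
{"method": "play_rows", "body": {
  "moves": [
    [[0,0,0,0,0,-0.8],[0,0,0,0,0,-0.8],[0,0,0,0,0,-0.8],[0,0,0,0,0,-0.8],[0,0,0,0,0,-0.8]]
  ]
}}

```text
t: 21.3
tool_pos: [0.5699, 0.2007, 0.1009]
orientation: [[-0.932, -0.363, 0.001], [-0.363, 0.932, 0.001], [-0.001, 0.0, -1.0]]
force: [-0.5, -0.9, 5.2]
width: 0.0358
grip_force: 40.3
```

Request:
{"method": "play_rows", "body": {
  "moves": [
    [[0,0,0,0,0,-0.8],[0,0,0,0,0,-0.8],[0,0,0,0,0,-0.8],[0,0,0,0,0,-0.8],[0,0,0,0,0,-0.8]]
  ]
}}

```text
t: 21.8
tool_pos: [0.5698, 0.2007, 0.1009]
orientation: [[-0.77, -0.638, 0.0], [-0.638, 0.77, 0.001], [-0.001, 0.0, -1.0]]
force: [-1.8, -1.2, 8.3]
width: 0.0353
grip_force: 40.5
```

Request:
{"method": "play_rows", "body": {
  "moves": [
    [[0,0,0,0,0,-0.8],[0,0,0,0,0,-0.8],[0,0,0,0,0,-0.8],[0,0,0,0,0,-0.8],[0,0,0,0,0,-0.8]]
  ]
}}

```text
t: 22.3
tool_pos: [0.57, 0.2007, 0.101]
orientation: [[-0.53, -0.848, 0.001], [-0.848, 0.53, 0.001], [-0.001, -0.0, -1.0]]
force: [-0.2, 0.8, 6.0]
width: 0.0358
grip_force: 40.3
```

Request:
{"method": "play_rows", "body": {
  "moves": [
    [[0,0,0,0,0,-0.6],[0,0,0,0,0,-0.6],[0,0,0,0,0,-0.4],[0,0,0,0,0,0],[0,0,0,0,0,0]]
  ]
}}

```text
t: 22.8
tool_pos: [0.5698, 0.2007, 0.101]
orientation: [[-0.42, -0.908, 0.0], [-0.908, 0.42, 0.001], [-0.001, -0.0, -1.0]]
force: [-2.3, -0.6, 6.3]
width: 0.0359
grip_force: 40.4
```

Request:
{"method": "play_rows", "body": {
  "moves": [
    [[0,0,0,0,0,0],[0,0,0,0,0,0],[0,0,0,0,0,0],[0,0,0,0,0,0],[0,0,-0.1,0,0,0]]
  ],
  "claw": 0
}}

```text
t: 23.3
tool_pos: [0.5697, 0.2007, 0.1026]
orientation: [[-0.419, -0.908, -0.0], [-0.908, 0.419, 0.001], [-0.0, 0.0, -1.0]]
force: [-0.7, 0.5, 0.2]
width: 0.0854
grip_force: 0.0
```

Request:
{"method": "play_rows", "body": {
  "moves": [
    [[0,0,-0.5,0,0,0],[0,0,-0.8,0,0,0],[0,0,-0.8,0,0,0],[0,0,-0.8,0,0,0],[0,0,-0.8,0,0,0]]
  ]
}}

```text
t: 23.8
tool_pos: [0.5699, 0.2007, 0.1783]
orientation: [[-0.418, -0.908, 0.001], [-0.908, 0.418, 0.001], [-0.001, -0.001, -1.0]]
force: [0.2, -0.2, 0.0]
width: 0.0851
grip_force: 0.0
```

Request:
{"method": "play_rows", "body": {
  "moves": [
    [[0,0,-0.9,0,0,0],[0,0,-0.9,0,0,0],[0,0,-0.9,0,0,0],[0,0,-0.9,0,0,0],[0,0,-0.9,0,0,0]]
  ]
}}

```text
t: 24.3
tool_pos: [0.5696, 0.2006, 0.2684]
orientation: [[-0.418, -0.908, 0.001], [-0.908, 0.418, 0.001], [-0.001, -0.001, -1.0]]
force: [0.3, 0.3, 0.5]
width: 0.0854
grip_force: 0.0
```

Run:
```python
from plan import *
p,r=now();print(p.round(3));rows(p,r,[.36,-.02,.32],r,15)
```

```text
[0.57  0.201 0.268]
[[0.96,0.33,-0.17,0,0,0],[0.96,0.32,-0.18,0,0,0],[0.96,0.33,-0.17,0,0,0],[0.96,0.33,-0.17,0,0,0],[0.96,0.32,-0.18,0,0,0]]
[[0.96,0.33,-0.17,0,0,0],[0.96,0.33,-0.17,0,0,0],[0.96,0.33,-0.18,0,0,0],[0.96,0.32,-0.17,0,0,0],[0.96,0.33,-0.17,0,0,0]]
[[0.96,0.33,-0.18,0,0,0],[0.96,0.32,-0.17,0,0,0],[0.96,0.33,-0.17,0,0,0],[0.96,0.33,-0.18,0,0,0],[0.96,0.32,-0.17,0,0,0]]
max 0.96
```

Request:
{"method": "play_rows", "body": {
  "moves": [
    [[0.96,0.33,-0.17,0,0,0],[0.96,0.33,-0.17,0,0,0],[0.96,0.33,-0.17,0,0,0],[0.96,0.33,-0.17,0,0,0],[0.96,0.33,-0.17,0,0,0]]
  ]
}}

```text
t: 24.8
tool_pos: [0.4989, 0.1267, 0.2847]
orientation: [[-0.418, -0.908, 0.001], [-0.908, 0.418, 0.001], [-0.001, -0.001, -1.0]]
force: [0.5, -0.1, 0.4]
width: 0.0851
grip_force: 0.0
```

Request:
{"method": "play_rows", "body": {
  "moves": [
    [[0.96,0.33,-0.17,0,0,0],[0.96,0.33,-0.17,0,0,0],[0.96,0.33,-0.17,0,0,0],[0.96,0.33,-0.17,0,0,0],[0.96,0.33,-0.17,0,0,0]]
  ]
}}

```text
t: 25.3
tool_pos: [0.4286, 0.0531, 0.3013]
orientation: [[-0.418, -0.908, 0.001], [-0.908, 0.418, 0.001], [-0.001, -0.001, -1.0]]
force: [1.0, 0.3, -0.2]
width: 0.0853
grip_force: 0.0
```

Request:
{"method": "play_rows", "body": {
  "moves": [
    [[0.96,0.33,-0.17,0,0,0],[0.96,0.33,-0.17,0,0,0],[0.96,0.33,-0.17,0,0,0],[0.96,0.33,-0.17,0,0,0],[0.96,0.33,-0.17,0,0,0]]
  ]
}}

```text
t: 25.8
tool_pos: [0.3584, -0.0201, 0.3182]
orientation: [[-0.418, -0.908, 0.001], [-0.908, 0.418, 0.0], [-0.001, -0.001, -1.0]]
force: [-0.3, -0.3, 0.1]
width: 0.0851
grip_force: 0.0
```

Run:
```python
from plan import *
ims=[]
d0=cv2.imread("pics/top0.png")
cr=lambda im,c,h:cv2.resize(im[c[1]-h:c[1]+h,c[0]-h:c[0]+h],(400,300) if 0 else (300,300),interpolation=cv2.INTER_CUBIC)
T=camera("top");S=camera("side")
for n,q in(("top",T),("side",S)):
    im=cv2.cvtColor(q["image"],cv2.COLOR_RGB2BGR)
    ims.append(np.vstack([cr(im,proj(q,[[.61,.195,.07]])[0].round().astype(int),40),cr(im,proj(q,[[.53,-.22,.06]])[0].round().astype(int),60)]))
    W=cloud(q).reshape(-1,3);W=W[~np.isnan(W).any(1)]
    d=np.hypot(W[:,0]-.5698,W[:,1]-.2007)
    F=W[(d>.022)&(d<.04)&(W[:,2]>.05)&(W[:,2]<.09)];H=W[(d<.03)&(W[:,2]>.113)&(W[:,2]<.13)]
    c=F.mean(0);B=np.linalg.svd(F-c)[2][2];print(n,len(F),np.median(F[:,2]).round(4),"tilt",np.degrees(np.arccos(abs(B[2]))).round(2),"hubtop",H.mean(0).round(4),len(H))
    M=W[(abs(W[:,2]-.068)<.005)&(np.hypot(W[:,0]-.665,W[:,1]-.188)<.07)&(d>.055)];N=W[(W[:,2]>.076)&(W[:,2]<.1)&(np.hypot(W[:,0]-.665,W[:,1]-.188)<.03)]
    print(" nut",N.mean(0).round(4))
cv2.imwrite("pics/end.png",np.hstack(ims))
```

```text
top 305 0.0672 tilt 0.67 hubtop [0.5701 0.1996 0.119 ] 51
 nut [0.6643 0.187  0.0815]
side 198 0.0689 tilt 5.13 hubtop [0.5598 0.2069 0.1191] 28
 nut [0.6621 0.1856 0.0821]
```

View pics/end.png

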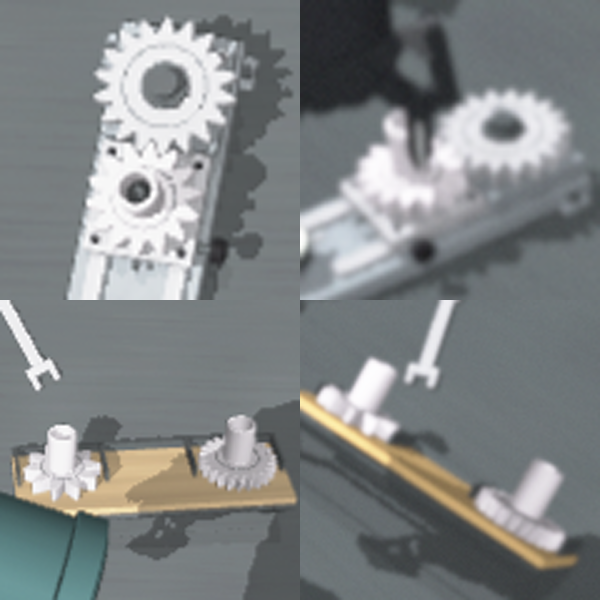

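The top view shows the 14-tooth gear level on its seat and meshed: hub at about (140, 190), master at about (165, 85). The 10- and 22-tooth gears are still in their bays.

```bash
python3 -c "
from bench import *
print(hand_in())"
```

```text
the job is handed in; nothing more can be done
None
```

I seated the 14-tooth gear on the spindle, pushed the carriage home until it stopped hard, and rolled the gear about 106° (roughly four teeth). I then released it in mesh and handed the job in at about 26 s; no verdict was returned, and I never saw the master's dot, so the roll is judged from the tool's turn and the mesh.

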